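# Square up a stick of bag clips and load the bag closer

### The job

Without lifting it, slide the flat stick of bag clips across the squaring board into the corner until it lies flush against both fences. Then grip it through the gap in the fence, lift it straight up out of the corner, lay it flat (do not drop it) in the open channel of the bag closer, and push the rail fully home so that the stick is held against the spring follower. Let go, and leave the other things on the bench where they are.

Things in the scene. Friction and masses are not known exactly. Their poses are not given: they have to be found in the camera images.
- strip: Stick of bag clips: rigid flat white plastic slab of five small clips in a row, 100 (its x) x 32 (its y) x 8 mm thick, about 40 g, either way round is the same. Origin at the centre of its underside, z up. It starts flat on the open part of the squaring board, somewhat askew.
- board: Squaring board, fixed grey steel plate 200 x 200 x 8 mm; origin: centre of underside, z up. Dark steel fences 12 mm high stand on it. Side fence along its x, inner face at y = +75 mm, 12 mm thick: from x = -90 to +15 mm, then a 50 mm finger gap, then x = +65 to +100 mm. End fence: inner face at x = +90 mm, from y = -15 to +75 mm. They meet in the corner at x = +90, y = +75 mm.
- seat (a point): Point on the board's top face (8 mm above the bench; board frame x = +40, y = +59 mm) where the centre of the stick's underside lies when the stick, its length along the board's x, touches both fences; the finger gap is centred beside it. Axes as the board's.
- magazine: Bag closer, fixed: grey base 250 (x) x 76 (y) x 10 mm; origin: centre of underside, z up. Channel along x, 40 mm wide between guides 8 mm thick, 10 mm high, at x = -62 to -26 and +26 to +85 mm; the window between them has none, for the fingers. Head block at the +x end, 60 mm high. Free room: from x = -64 mm (lip of the open rail, moves with it) to +60 mm (follower face).
- bed (a point): Centre of the channel floor, 10 mm above the bench, at x = y = 0 of the bag closer; axes as the bag closer's. The centre of the stick's underside goes about here when it is laid in.
- rail (a joint): How far the sliding rail is pushed in along the bag closer's +x, m: 0 to 0.006 at the start (open), 0.056 fully home (end stop). About 5 N of friction; stays where left. Its lip, 3 mm thick, underside 12 mm above the channel floor, passes over the stick; 20 mm behind the lip's front edge its solid block pushes the stick's end.
- tab (a point): Middle of the rear (-x) face of the rail's upright tab, 56 mm above the bench; moves with the rail. Tab 36 mm wide, 10 mm thick, rising from 31 to 71 mm above the bench: push it along the bag closer's +x. The rail's block below it is 33 mm high over the bench and ends 5 mm behind this face.
- follower (a joint): How far the spring follower (steel block 34 mm wide at the far end of the channel) has been pushed along the bag closer's +x, m: 0 at rest, 0.024 at most. Spring: 1.2 N at 0 rising by 0.12 N per mm. With the stick loaded and the rail home it stands at about 0.012.
- cutter: plain steel ring, a biscuit cutter, 48 mm across, 30 mm tall, standing on the bench between the board and the bag closer; origin at the centre of its underside; a bystander.
- cup: small white cup, 48 mm across, 45 mm tall, standing on the bench between the board and the bag closer; origin at the centre of its underside; a bystander.
- brush: pastry brush, 200 mm long, lying on the bench at the far side; a bystander.
- spatula: spatula lying on the bench at the robot's right; a bystander.
- jar: closed jar, 70 mm across, 90 mm tall, at the robot's left; a bystander.
- bowl: steel bowl, 150 mm across, 60 mm tall, at the robot's right; a bystander.
- tape: roll of paper tape lying flat, 90 mm across, 22 mm tall, at the robot's left; a bystander.
Things that resemble listed ones, but are neither listed nor needed, are in the scene too. There is more than one size of the strip; the job needs the largest.

How it is judged:
By the outcome, as a careful person would: the job done as asked, in the order asked, and still so for the second after the job is handed in, with the robot touching nothing.
It also fails if it takes over 54 s, if anything falls off the work surface, if the arm or the gripper's body presses on something with over 40 N, if the wrist force passes 120 N, or if a joint passes its speed limit or range.

### The arm

A 6-joint arm with a two-finger parallel gripper is mounted at the origin on the work surface. World frame = base frame: x ahead of the robot, y to its left, z up, the work surface at z = 0. Lengths are in mm, angles in rad, forces in N, time in s.
With the tool pointing down it reaches from about 350 to 775 mm from the base axis. Payload 7.3 kg.
Tool frame: the origin (TCP) lies midway between the tips of the shut fingers; the grasp point (between the pads) lies 19 mm behind it; x points along the fingers, y is the direction in which the jaws open and shut, and the axes are right-handed (so a half turn about x gives the same grasp; the last joint's range is limited). The gripper opens to 92 mm and grips with 3 to 60 N. Pads are 19 mm wide; open, the fingers measure 130 mm over their backs; the gripper's body (75 mm by 190 mm) begins 47 mm behind the grasp point.
Start: joints at [-1.405, 0.342, 1.524, -0, 1.275, -0.146], TCP at [161.078, -499.701, 197.341] pointing down, gripper open.
Joint ranges: [-2.53, 2.53], [-0.77, 2.02], [0.04, 2.7], [-1, 4.14], [0.28, 2.66], [-3.11, 3.11]. Speed limits (rad/s): [2.57, 2.57, 3.14, 3.14, 3.14, 3.14].

### API

Orientations are given as [roll, pitch, yaw] about the fixed x, y, z axes, in that order (R = Rz(yaw) Ry(pitch) Rx(roll)).
In Python, from plant import bot gives the robot as it stands. The module is installed in compiled form; this text tells all that it offers.
- The arm moves only by the shell command python3 -m handwheel 'ROWS' [OPENING]. ROWS is JSON, a list that holds one entry, the list of rows, each a list of 4 numbers: the shift along the tool's x, y, z in cm, then the turn about the tool's x in rad. A call has 1 to 8 rows; each row shifts and turns the commanded pose from where the row before left it, along the tool's axes as they then stand; what a row does not reach is not made up. A row lasts 1/12 s, in which the tool goes at most 41.7 mm and 7.16 degrees, less where a joint would pass 70% of its speed; a pose out of reach is approached as far as the arm can. A call is refused whole if a number of a shift passes 4.17 or a number of a turn 0.125, either way. A call with a gripper value outside its range is refused whole. OPENING is the opening, from 0 (shut) to 1 (fully open), set as the call begins (- or left out, the last holds). The fingers move at their own pace and stop on an object; the grip force is fixed at half the most. Time passes only in rows, so rows that do not move let the fingers close. It gives the time, the measured TCP pose, the force and the opening at its end, in the units of the state.
- bot.get_obs(): the state, without advancing time (a new reading comes with each control period).
- bot.capture(name): name is "scene" or "top"; returns (picture, depth): 400x640x3 uint8, red, green, blue; 400x640 float32, mm along the optical axis (not along the pixel's ray), 0 where there is no reading.
- bot.camera_model(name): a dict with "fx", "fy", "cx", "cy" (pixels), "position" and "rotation" of the camera in the world. Camera axes: x right, y down, z forward; pixel columns grow to the right and rows downward; lengths in mm; the calibration is good to about 2 mm. A picture is of the moment at which its call begins. camera_model takes no time and is no camera call.
- bot.close_job(): hands the job in, once; it reports no verdict.
Trained networks look in the newest picture that a camera, given by its name, has taken for a name from the list of things; names that differ only in an ending like _2 or _b are one class to them, and where a whole thing is asked for, a point or a joint stands for the part that bears it (a point fixed in the world has none). Each returns a list of dicts, best first, with "conf" (0 to 1); they miss things now and then, are a little off and sometimes report something else, mostly with a low value. They report only what shows in the picture. A call takes as long as a camera call. They do not tell look-alikes from the thing itself.
- bot.find_in(camera, label): "bbox" ([left, top, width, height] in pixels, round what is visible of it).
- bot.spot_point(camera, label): "point" ([column, row] in pixels: a listed point, or the origin of a listed thing).
The state is a dict: "time": time; "joint_positions": joint angles; "dq": joint speeds; "tau": joint torques, N m; "tool_pos": TCP position; "tcp_rot": TCP orientation; "contact_force": force on the tool from outside, world axes, zero at the start; "moment": the same for the moment, N m; "grip_width": finger opening in mm.
Only numpy, scipy, OpenCV 4.12 (cv2) and the standard library are available. Lean on these libraries where they do the work, as an engineer would, in place of code of your own. Each camera call takes 0.05 s, during which the arm holds its last target.

## Working session

There is one attempt and no reset: what is moved stays moved. The work goes in short steps, Python scripts to look and compute and a shell command to move; the robot and the scene stay as the last step left them, time stands still between calls to the robot, and variables do not carry over. Pictures are saved under pics/ and viewed, and the job is handed in when it is done.

```bash
mkdir -p pics; ls; python3 - <<'E'
from plant import bot
import cv2,numpy as np
o=bot.get_obs(); print(o)
for n in("scene","top"):
    im,d=bot.capture(n); cv2.imwrite(f"pics/{n}0.png",im[:,:,::-1]); np.savez(f"pics/{n}0.npz",im=im,d=d)
    m=bot.camera_model(n); print(n,m)
    for l in("strip","board","seat","magazine","bed","tab","cutter","cup"):
        try:
            print(l,[(x['point'],round(x['conf'],2)) for x in bot.spot_point(n,l)])
        except Exception as e: print(l,e)
E
```

```text
pics
{'time': 0.0, 'joint_positions': array([-1.40499189e+00,  3.42734468e-01,  1.52501864e+00,  3.99762664e-06,
        1.27543470e+00, -1.46000598e-01]), 'dq': array([-0.00044617,  0.00026344, -0.00075671, -0.00031702,  0.00030661,
       -0.00119377]), 'tau': array([ 9.81946368e-05, -4.31250644e+01, -2.44217134e+01,  7.17149349e-02,
        5.58192213e-02, -9.92399123e-05]), 'tool_pos': array([ 161.00244999, -499.21368341,  196.63835782]), 'tcp_rot': array([-1.71919333,  1.56920116,  1.73420319]), 'contact_force': array([-0.20525512,  1.07573636,  0.33624901]), 'moment': array([-0.00195371, -0.01136766, -0.02057497]), 'grip_width': 91.6799777516604}
scene {'fx': 448.4896342323563, 'fy': 448.4896342323563, 'cx': 320.1422293272604, 'cy': 197.88214856812178, 'position': array([1185.7665168 , -789.0835724 , 1150.87041694]), 'rotation': array([-2.39644765, -0.00279977,  0.6659685 ])}
strip [([305.9, 149.9], 0.64), ([338.3, 175.7], 0.54), ([292.6, 167.6], 0.39)]
board [([348.5, 178.7], 0.87)]
seat [([368.1, 172.1], 0.83), ([244.7, 210.2], 0.56)]
magazine [([271.1, 238.6], 0.69), ([291.8, 193.2], 0.34)]
bed [([272.1, 239.3], 0.92)]
tab [([244.9, 209.8], 0.71)]
cutter [([290.2, 191.9], 0.65)]
cup [([324.2, 216.3], 0.62), ([247.1, 209.0], 0.53), ([268.9, 237.4], 0.43)]
top {'fx': 372.92672294900393, 'fy': 372.92672294900393, 'cx': 311.41611678983287, 'cy': 200.6836280357678, 'position': array([ 463.30841194,   -8.99568661, 1135.0614971 ]), 'rotation': array([-3.05824035e+00, -1.03864806e-03, -1.59347263e+00])}
strip [([250.4, 217.9], 0.85), ([284.2, 267.8], 0.64), ([241.8, 276.2], 0.47)]
board [([245.3, 201.7], 0.86)]
seat [([222.5, 187.2], 0.76), ([369.8, 209.5], 0.24)]
magazine [([368.4, 210.3], 0.71), ([369.6, 243.3], 0.65)]
bed [([373.0, 210.9], 0.69)]
tab [([367.2, 241.9], 0.75)]
cutter [([312.2, 234.6], 0.42), ([326.9, 126.0], 0.34)]
cup [([459.8, 235.3], 0.47), ([309.2, 190.0], 0.46)]
```

```bash
python3 - <<'E'
import cv2
a=cv2.imread("pics/top0.png"); cv2.imwrite("pics/topz0.png",cv2.resize(a[120:320,170:430],None,fx=3,fy=3,interpolation=cv2.INTER_CUBIC))
a=cv2.imread("pics/scene0.png"); cv2.imwrite("pics/scenez0.png",cv2.resize(a[110:290,200:440],None,fx=3.3,fy=3.3,interpolation=cv2.INTER_CUBIC))
E
```

```text
(no output)
```

View pics/top0.png

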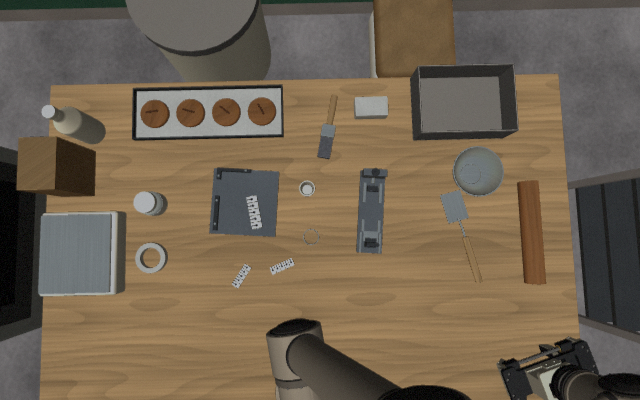

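View pics/topz0.png

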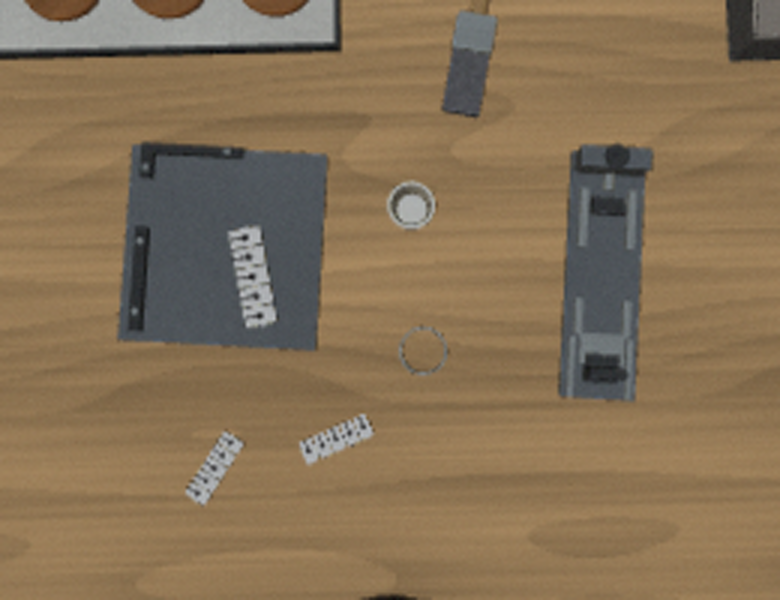

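View pics/scenez0.png

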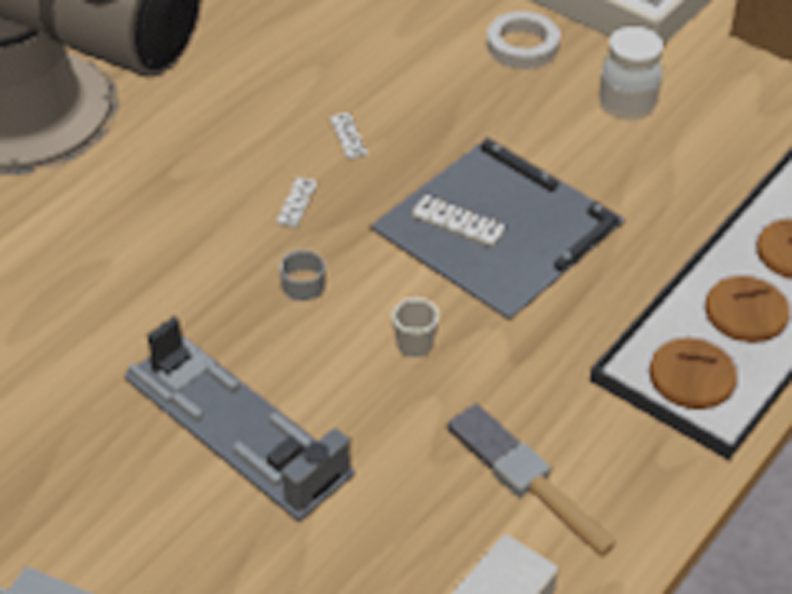

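The top view shows the board at (245,202) with its fences on the left (world +y) and top (world +x). The big stick is at (254,212), and the smaller look-alikes are at (242,276) and (283,266). The bag closer is at (371,210) with its head block at the top, and the cup and cutter are at (307,188) and (312,236). Next I'll work out metric poses.

```bash
cat > h.py <<'E'
import numpy as np,cv2
from scipy.spatial.transform import Rotation as Ro
from plant import bot
def cam(n):
    m=bot.camera_model(n); return m,Ro.from_euler('xyz',m['rotation']).as_matrix(),np.array(m['position'])
def back(n,uv,z):
    m,R,p=cam(n); uv=np.atleast_2d(np.array(uv,float))
    r=np.c_[(uv[:,0]-m['cx'])/m['fx'],(uv[:,1]-m['cy'])/m['fy'],np.ones(len(uv))]@R.T
    return p+r*((z-p[2])/r[:,2])[:,None]
def proj(n,P):
    m,R,p=cam(n); q=(np.atleast_2d(P)-p)@R
    return np.c_[q[:,0]/q[:,2]*m['fx']+m['cx'],q[:,1]/q[:,2]*m['fy']+m['cy']]
def rect(n,mask,z):
    cs,_=cv2.findContours(mask.astype(np.uint8),cv2.RETR_EXTERNAL,cv2.CHAIN_APPROX_NONE)
    c=max(cs,key=cv2.contourArea)[:,0].astype(float)
    w=back(n,c,z)[:,:2].astype(np.float32)
    (x,y),(a,b),t=cv2.minAreaRect(w)
    if a<b: a,b=b,a; t+=90
    return np.round([x,y,a,b,(t+90)%180-90],2),c
E
python3 - <<'E'
from h import *
for n,roi,rm in(("top",(160,245,200,290),(160,262,350,395)),("scene",(140,215,300,400),(200,275,230,312))):
    d=np.load(f"pics/{n}0.npz");im=d['im'].astype(int);D=d['d']
    mk=np.zeros(D.shape,bool)
    sat=im.max(2)-im.min(2); br=im.max(2)
    def m(roi,c):
        k=np.zeros(D.shape,bool);a,b,e,f=roi;k[a:b,e:f]=c[a:b,e:f];return k
    wood=(im[:,:,0]-im[:,:,2]>25)
    print(n,"board",rect(n,m(roi,~wood),8)[0])
    print(n,"strip",rect(n,m(roi,br>140)&~wood,16)[0])
    print(n,"mag",rect(n,m(rm,~wood),10)[0])
    for l,z in(("board",0),("seat",8),("bed",10),("tab",56),("strip",8),("cup",0),("cutter",0)):
        for x in bot.spot_point(n,l)[:3]: print(l,back(n,x['point'],z).round(1),round(x['conf'],2))
E
```

```text
top board [560.08 192.02 201.66 199.54  -4.4 ]
top strip [526.92 161.47  98.66  30.54   9.47]
top mag [ 525.52 -193.48  256.74   82.29   -4.9 ]
board [[559.5 189.5   0. ]] 0.86
seat [[604.7 257.1   8. ]] 0.76
seat [[ 526.7 -188.4    8. ]] 0.24
bed [[ 522.1 -197.6   10. ]] 0.69
tab [[ 430.8 -169.9   56. ]] 0.75
strip [[509.4 173.1   8. ]] 0.85
strip [[358.1  73.6   8. ]] 0.64
strip [[336.2 200.3   8. ]] 0.47
cup [[ 442.6 -459.7    0. ]] 0.47
cup [[591.1  -6.3   0. ]] 0.46
cutter [[454.9 -12.4   0. ]] 0.42
cutter [[789.7 -65.7   0. ]] 0.34
scene board [559.75 190.03 200.91 199.82  85.49]
scene strip [526.54 161.21 102.36  36.46  10.05]
scene mag [ 511.7  -180.61  274.15   99.24   -4.87]
board [[554.6 186.3   0. ]] 0.87
seat [[595.3 251.9   8. ]] 0.83
seat [[ 371.8 -160.6    8. ]] 0.56
bed [[ 528.8 -195.7   10. ]] 0.92
tab [[ 405.3 -185.4   56. ]] 0.71
strip [[338.7 205.5   8. ]] 0.64
strip [[520.9 169.1   8. ]] 0.54
strip [[362.9  98.6   8. ]] 0.39
cup [[595.1 -10.    0. ]] 0.62
cup [[ 368.7 -147.2    0. ]] 0.53
cup [[ 509.8 -191.2    0. ]] 0.43
cutter [[431.5   4.8   0. ]] 0.65
```

```bash
python3 - <<'E'
from h import *
d=np.load("pics/top0.npz");im=d['im'].astype(int)
wood=(im[:,:,0]-im[:,:,2]>25)
ang=[]
for z,side in((0,'L'),(10,'R')):
    pts=[]
    for r in range(196,246):
        # subpixel edge on R-B
        v=(im[r,345:400,0]-im[r,345:400,2]).astype(float)
        k=np.where(v<25)[0]
        i=k[0] if side=='L' else k[-1]
        j=i-1 if side=='L' else i+1
        t=(25-v[i])/(v[j]-v[i]); pts.append((345+i+(j-i)*t,r))
    w=back("top",pts,z)
    p=np.polyfit(w[:,0],w[:,1],1); p2=None
    res=w[:,1]-np.polyval(p,w[:,0]); g=abs(res)<2; p=np.polyfit(w[g,0],w[g,1],1)
    print(side,p[0],np.degrees(np.arctan(p[0])),np.polyval(p,525),res.std())
    ang.append(np.polyval(p,525))
print("width",ang[0]-ang[1],"centre y at x=525",np.mean(ang))
o=bot.get_obs();R=Ro.from_euler('xyz',o['tcp_rot']).as_matrix();print(R.round(3))
a=cv2.imread("pics/top0.png"); cv2.imwrite("pics/mag0.png",cv2.resize(a[162:262,340:400],None,fx=6,fy=6,interpolation=cv2.INTER_CUBIC))
a=cv2.imread("pics/scene0.png"); cv2.imwrite("pics/mags0.png",cv2.resize(a[200:272,232:312],None,fx=8,fy=8,interpolation=cv2.INTER_CUBIC))
# overlay model for guess
for mx in(520,525,530):
  t=np.radians(-4.0)
E
```

```text
L -0.08628837345186856 -4.931743760817233 -153.27696441037887 0.29390280063672675
R -0.08420669250331447 -4.813332779102535 -228.18669177066687 0.27216100694108575
width 74.909727360288 centre y at x=525 -190.73182809052287
[[ 0.     0.307 -0.952]
 [-0.    -0.952 -0.307]
 [-1.     0.    -0.   ]]
```

View pics/mag0.png

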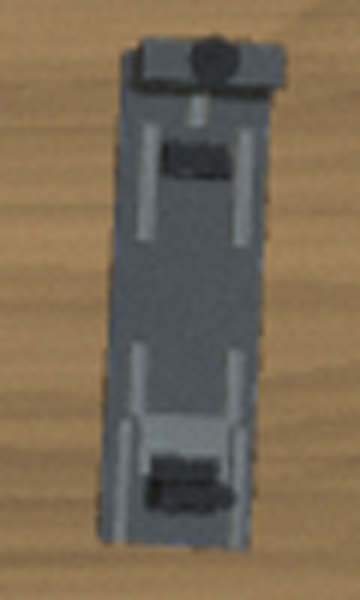

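View pics/mags0.png

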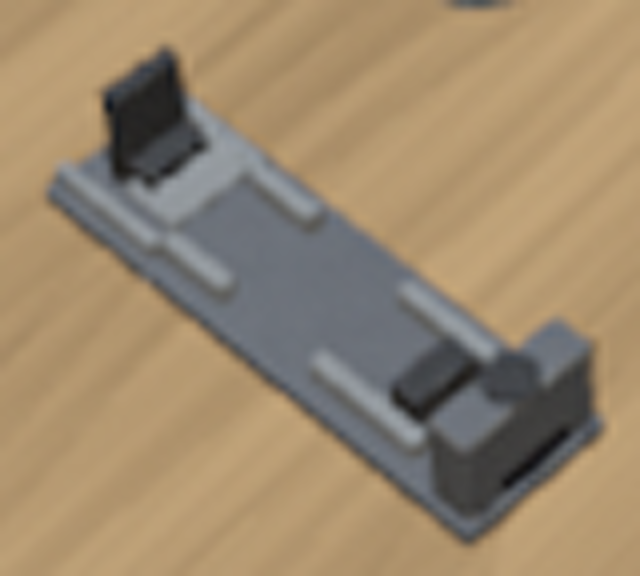

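```bash
python3 - <<'E'
from h import *
f=lambda n,u,v,s,ox,oy,z:back(n,[[ (u+.5)/s-.5+ox,(v+.5)/s-.5+oy]],z)[0].round(1)
t=lambda u,v,z:f("top",u,v,6,340,162,z)
s=lambda u,v,z:f("scene",u,v,8,232,200,z)
for a in((145,242,20),(242,247,20),(138,343,20),(236,348,20),(103,542,5),(249,549,10)):print('t',a,t(*a))
for a in((470,543,0),(603,432,0),(50,195,0),(230,290,20),(318,215,20),(318,358,20),(405,285,20)):print('s',a,s(*a))
M=np.array([524.,-190.7]);th=np.radians(-4.87);c,si=np.cos(th),np.sin(th)
for p in((26,24),(26,-24),(-26,24),(-26,-24),(-125,38),(-125,-38),(125,-38),(125,38)):print(p,M[0]+c*p[0]-si*p[1],M[1]+si*p[0]+c*p[1])
E
```

```text
t (145, 242, 20) [ 549.2 -169.1   20. ]
t (242, 247, 20) [ 545.6 -217.5   20. ]
t (138, 343, 20) [ 498.8 -163.9   20. ]
t (236, 348, 20) [ 495.2 -212.6   20. ]
t (103, 542, 5) [ 400.1 -145.1    5. ]
t (249, 549, 10) [ 395.2 -217.2   10. ]
s (470, 543, 0) [ 639.4 -235.9    0. ]
s (603, 432, 0) [ 646.5 -164.4    0. ]
s (50, 195, 0) [ 390.9 -213.5    0. ]
s (230, 290, 20) [ 495.8 -213.8   20. ]
s (318, 215, 20) [ 497.3 -163.7   20. ]
s (318, 358, 20) [ 545.9 -217.    20. ]
s (405, 285, 20) [ 548.7 -168.8   20. ]
(26, 24) 551.9436224096245 -168.9939186717562
(26, -24) 547.8686515484111 -216.82063309455827
(-26, 24) 500.1313484515889 -164.5793669054417
(-26, -24) 496.0563775903755 -212.40608132824377
(-125, 38) 402.6772831224136 -142.22528113087185
(-125, -38) 396.2252459254924 -217.9509123003084
(125, -38) 645.3227168775863 -239.17471886912813
(125, 38) 651.7747540745077 -163.44908769969157
```

```bash
cat > plan.py <<'E'
# usage: plan.py x y z ydir_deg  -> tool-axis displacement (cm) and turn
import sys; from h import *
x,y,z,yd=map(float,sys.argv[1:5])
o=bot.get_obs();R=Ro.from_euler('xyz',o['tcp_rot']).as_matrix()
cur=np.degrees(np.arctan2(R[1,1],R[0,1]))
dt=(cur-yd+90)%180-90
D=np.array([x,y,z])-o['tool_pos']
print('t',round(o['time'],2),'pos',o['tool_pos'].round(1),'ydir',round(cur,2),'F',o['contact_force'].round(1),'w',round(o['grip_width'],1))
print('shift now-axes cm',(R.T@D/10).round(3),' turn rad',round(np.radians(dt),4))
a=np.radians(cur-dt);Rn=np.array([[0,np.cos(a),np.sin(a)],[0,np.sin(a),-np.cos(a)],[-1,0,0]])
print('shift after-turn cm',(Rn.T@D/10).round(3))
E
A='[0,-2.58,-2.755,0]'
python3 -m handwheel '[[[0,-2.58,-2.755,0],[0,-2.58,-2.755,0],[0,-2.58,-2.755,0],[0,-2.58,-2.755,0],[0,-2.58,-2.755,0],[0,-2.58,-2.755,0],[0,-2.58,-2.755,0],[0,-2.58,-2.755,0]]]' 1
python3 plan.py 526.8 161.4 60 -80.3
```

```text
time: 2.27
tool_pos: [308.0, -234.1, 197.5]
tcp_rot: [2.001, 1.57, -0.829]
contact_force: [-0.0, -0.5, 0.8]
grip_width: 91.9
t 2.27 pos [ 308.  -234.1  197.5] ydir -72.17 F [-0.  -0.5  0.8] w 91.9
shift now-axes cm [ 13.743 -30.956 -32.932]  turn rad 0.1419
shift after-turn cm [ 13.754 -35.294 -28.228]
```

```bash

python3 -m handwheel '[[[0,-2.6,-2.75,0],[0,-2.6,-2.75,0],[0,-2.6,-2.75,0],[0,-2.6,-2.75,0],[0.5,-2.6,-2.75,0],[1,-2.6,-2.75,0],[1,-2.6,-2.75,0],[1,-2.6,-2.75,0]]]' 1
python3 plan.py 526.8 161.4 60 -80.3
```

```text
time: 2.93
tool_pos: [453.8, 31.8, 162.2]
tcp_rot: [2.566, 1.57, -0.263]
contact_force: [1.8, -1.6, 0.5]
grip_width: 92.1
t 2.93 pos [453.8  31.8 162.2] ydir -72.12 F [ 1.8 -1.6  0.5] w 92.1
shift now-axes cm [ 10.221 -10.102 -10.913]  turn rad 0.1428
shift after-turn cm [ 10.217 -11.547  -9.375]
```

```bash

python3 -m handwheel '[[[0,0,0,0.08],[0,0,0,0.063],[2,-2.3,-1.87,0],[2,-2.3,-1.87,0],[2,-2.3,-1.87,0],[2,-2.3,-1.87,0],[2,-2.3,-1.87,0],[0,0,0,0]]]' 1
python3 plan.py 526.8 161.4 60 -80.3
python3 - <<'E'
from h import *
for n in("scene","top"):
    im,d=bot.capture(n); cv2.imwrite(f"pics/{n}1.png",im[:,:,::-1])
    a=im[:,:,::-1]
    b=a[110:290,200:440] if n=="scene" else a[120:320,170:430]
    cv2.imwrite(f"pics/{n}z1.png",cv2.resize(b,None,fx=3,fy=3,interpolation=cv2.INTER_CUBIC))
E
```

```text
time: 3.6
tool_pos: [525.7, 162.3, 58.1]
tcp_rot: [-0.241, 1.566, 3.072]
contact_force: [-1.2, -0.4, -0.4]
grip_width: 91.9
t 3.6 pos [525.7 162.3  58.1] ydir -80.17 F [-1.2 -0.4 -0.4] w 91.9
shift now-axes cm [-0.19   0.112 -0.092]  turn rad 0.0022
shift after-turn cm [-0.19   0.112 -0.093]
```

View pics/scenez1.png

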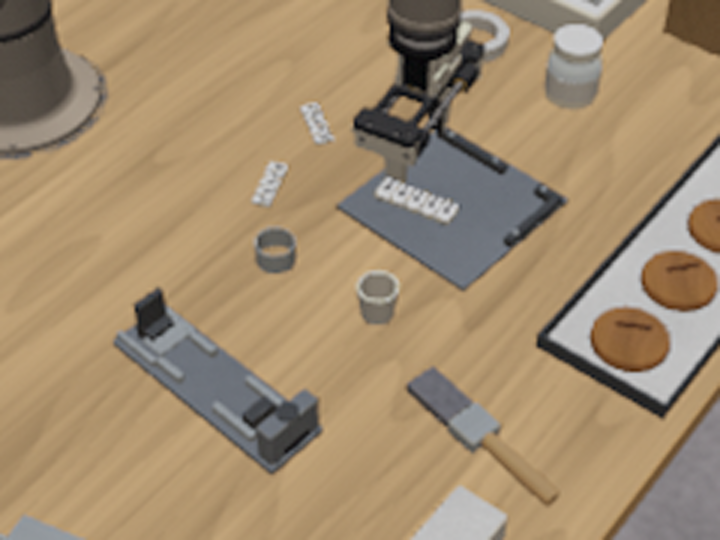

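View pics/topz1.png

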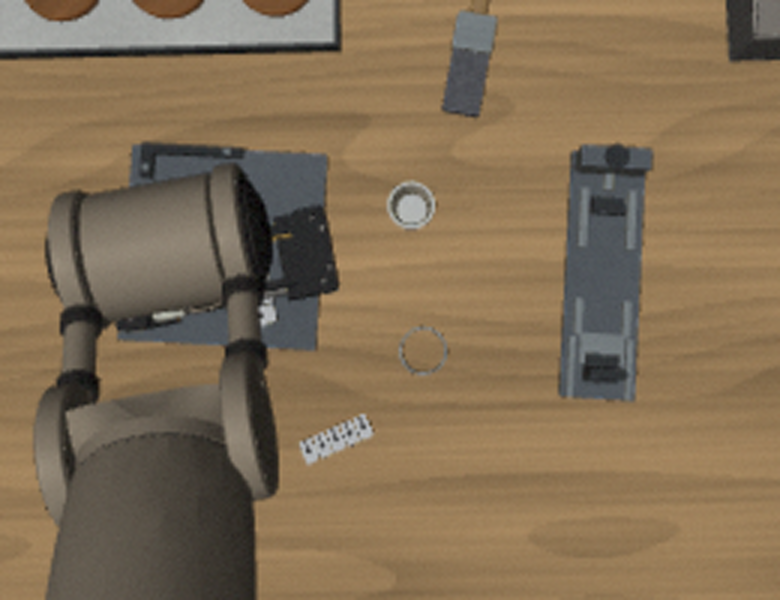

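```bash

python3 -m handwheel '[[[0,0.1,0,0],[0,0,0,0]]]' 1
python3 -m handwheel '[[[0,0,0,0],[0,0,0,0]]]' 0.6
python3 plan.py 526.8 161.4 9.5 -80.3
```

```text
time: 3.87
tool_pos: [526.4, 156.9, 63.4]
tcp_rot: [2.88, 1.569, -0.094]
contact_force: [0.1, 0.4, -1.0]
grip_width: 91.7
time: 4.03
tool_pos: [526.5, 157.1, 63.4]
tcp_rot: [3.064, 1.569, 0.09]
contact_force: [-0.9, -0.3, 0.0]
grip_width: 82.6
t 4.03 pos [526.5 157.1  63.4] ydir -80.4 F [-0.9 -0.3  0. ] w 82.6
shift now-axes cm [ 5.386 -0.415 -0.094]  turn rad -0.0018
shift after-turn cm [ 5.386 -0.414 -0.104]
```

```bash

python3 -m handwheel '[[[1.5,-0.42,-0.1,0],[1.5,0,0,0],[1.3,0,0,0],[0.5,0,0,0],[0.3,0,0,0],[0.1,0,0,0],[0,0,0,0],[0,0,0,0]]]' 0.55
python3 plan.py 526.8 161.4 9.5 -80.3
```

```text
time: 4.7
tool_pos: [526.9, 162.2, 11.0]
tcp_rot: [3.063, 1.569, 0.09]
contact_force: [0.3, 0.0, 0.6]
grip_width: 50.5
t 4.7 pos [526.9 162.2  11. ] ydir -80.33 F [0.3 0.  0.6] w 50.5
shift now-axes cm [0.153 0.078 0.028]  turn rad -0.0006
shift after-turn cm [0.153 0.078 0.028]
```

```bash

python3 -m handwheel '[[[0.1,0.05,0,0],[0,0,0,0],[0,0,0,0]]]' 0.55
python3 -m handwheel '[[[0,0,0,0],[0,0,0,0],[0,0,0,0],[0,0,0,0]]]' 0.2
python3 plan.py 604.5 246.7 9.5 -94.45
```

```text
time: 4.95
tool_pos: [526.7, 161.7, 9.6]
tcp_rot: [2.939, 1.57, -0.034]
contact_force: [0.8, 0.1, 0.7]
grip_width: 50.5
time: 5.28
tool_pos: [526.5, 161.7, 9.3]
tcp_rot: [1.096, 1.571, -1.877]
contact_force: [0.5, -0.5, 0.4]
grip_width: 28.3
t 5.28 pos [526.5 161.7   9.3] ydir -80.33 F [ 0.5 -0.5  0.4] w 28.3
shift now-axes cm [-0.024 -7.064 -9.119]  turn rad 0.2465
shift after-turn cm [-0.023 -9.076 -7.119]
```

```bash

python3 -m handwheel '[[[0,0,0,0],[0,0,0,0]]]' 
python3 - <<'E'
from h import *
for n in("scene",):
    im,d=bot.capture(n); a=im[:,:,::-1]
    b=a[130:220,280:400]
    cv2.imwrite(f"pics/{n}z2.png",cv2.resize(b,None,fx=6,fy=6,interpolation=cv2.INTER_CUBIC))
E
```

```text
time: 5.45
tool_pos: [526.5, 161.7, 9.3]
tcp_rot: [1.291, 1.571, -1.682]
contact_force: [1.0, 0.0, 0.5]
grip_width: 19.6
```

View pics/scenez2.png

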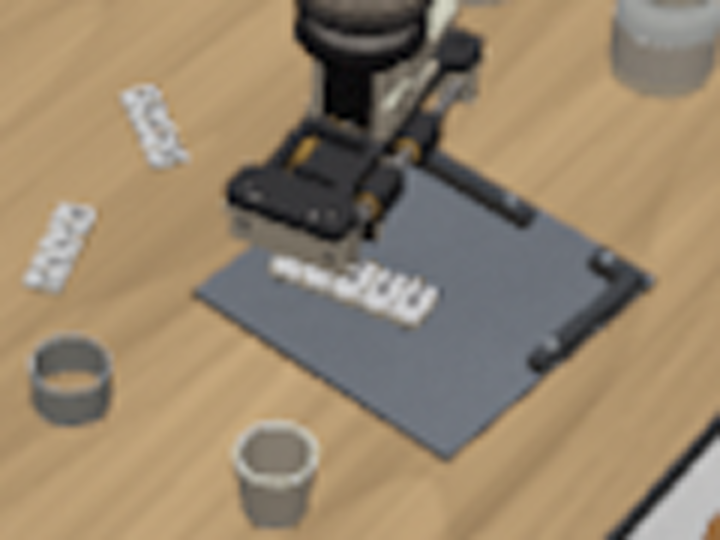

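```bash

python3 -m handwheel '[[[-0.5,0,0,0],[-1.5,0,0,0],[0,0,0,0],[0,0,0,0]]]' 0.45
python3 - <<'E'
from h import *
for n in("scene",):
    im,d=bot.capture(n); a=im[:,:,::-1]
    b=a[130:220,280:400]
    cv2.imwrite(f"pics/{n}z3.png",cv2.resize(b,None,fx=6,fy=6,interpolation=cv2.INTER_CUBIC))
    print(np.round([ [r,d[r,345]] for r in range(165,176)],1).tolist())
E
```

```text
time: 5.83
tool_pos: [527.2, 161.8, 30.1]
tcp_rot: [3.095, 1.569, 0.122]
contact_force: [-0.6, -0.1, 0.0]
grip_width: 39.5
[[165.0, 1663.6], [166.0, 1657.9], [167.0, 1655.7], [168.0, 1650.1], [169.0, 1655.6], [170.0, 1646.0], [171.0, 1641.9], [172.0, 1640.4], [173.0, 1636.0], [174.0, 1632.7], [175.0, 1619.9]]
```

View pics/scenez3.png

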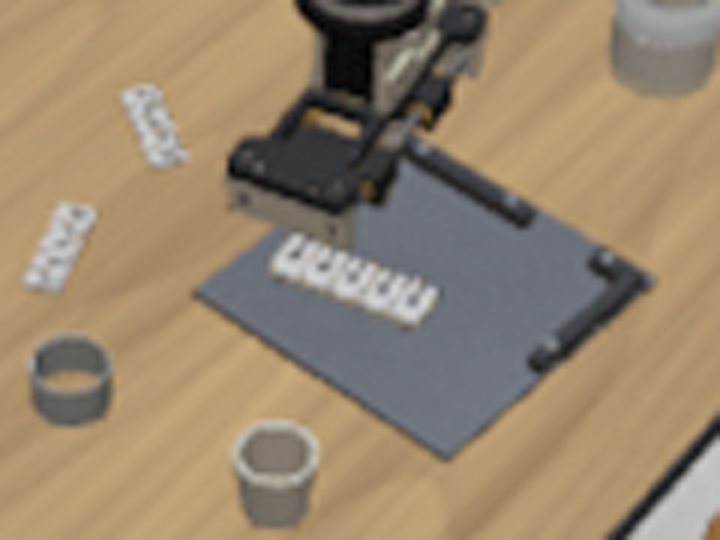

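```bash

python3 -m handwheel '[[[1.5,0,0,0],[0.5,0,0,0],[0,0,0,0],[0,0,0,0]]]' 0.45
python3 -m handwheel '[[[0.2,0,0,0],[0,0,0,0]]]' 
python3 -m handwheel '[[[0.2,0,0,0],[0,0,0,0]]]'
python3 - <<'E'
from h import *
print(proj("scene",[[527,161.5,8]]),bot.get_obs()['contact_force'])
E
```

```text
time: 6.22
tool_pos: [526.0, 161.6, 8.7]
tcp_rot: [0.038, 1.569, -2.935]
contact_force: [-0.0, 0.2, -0.3]
grip_width: 41.5
time: 6.38
tool_pos: [526.6, 161.7, 7.3]
tcp_rot: [2.479, 1.571, -0.494]
contact_force: [-0.1, -1.1, 0.1]
grip_width: 41.7
time: 6.55
tool_pos: [526.5, 161.7, 5.2]
tcp_rot: [1.401, 1.571, -1.572]
contact_force: [0.2, -0.4, 1.0]
grip_width: 41.5
[[338.40563972 177.5895566 ]] [ 0.20137761 -0.41605879  1.01525491]
```

```bash

python3 -m handwheel '[[[0.15,0,0,0],[0,0,0,0]]]' | egrep 'pos|force'
python3 -m handwheel '[[[0.15,0,0,0],[0,0,0,0]]]'| egrep 'pos|force'
python3 -m handwheel '[[[0.15,0,0,0],[0,0,0,0]]]'| egrep 'pos|force'

```

```text
tool_pos: [526.4, 161.7, 3.6]
contact_force: [0.5, -0.1, -0.5]
tool_pos: [526.4, 161.7, 2.1]
contact_force: [1.1, -0.2, -0.2]
tool_pos: [526.4, 161.7, 0.6]
contact_force: [-0.5, -0.1, -0.2]
```

```bash

python3 -m handwheel '[[[0.15,0,0,0],[0,0,0,0]]]' | egrep 'pos|force'
python3 -m handwheel '[[[0.15,0,0,0],[0,0,0,0]]]'| egrep 'pos|force'
python3 - <<'E'
from h import *
for n in("scene",):
    im,d=bot.capture(n); a=im[:,:,::-1]
    b=a[130:220,280:400]
    cv2.imwrite(f"pics/{n}z4.png",cv2.resize(b,None,fx=6,fy=6,interpolation=cv2.INTER_CUBIC))
E
```

```text
tool_pos: [526.4, 161.7, -1.0]
contact_force: [0.4, -0.5, -0.1]
tool_pos: [526.4, 161.7, -2.4]
contact_force: [0.6, -0.1, 0.2]
```

View pics/scenez4.png

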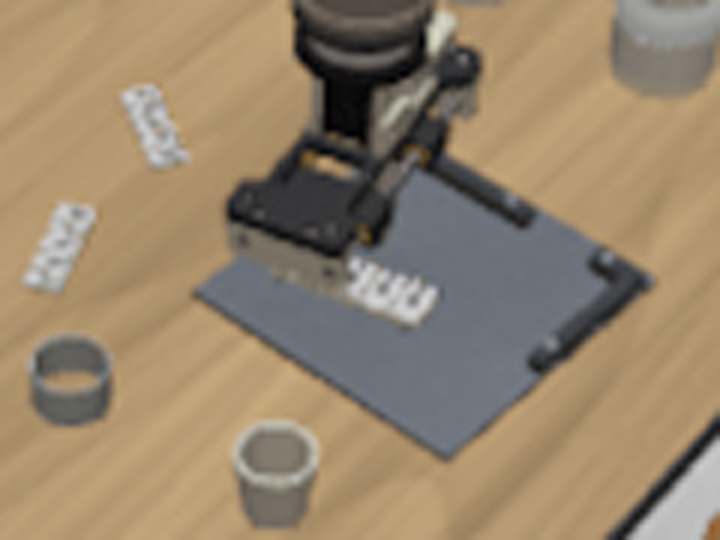

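```bash

python3 -m handwheel '[[[0.1,0,0,0],[0,0,0,0]]]' | egrep 'pos|force'
python3 -m handwheel '[[[0.1,0,0,0],[0,0,0,0]]]'| egrep 'pos|force'
python3 -m handwheel '[[[0.1,0,0,0],[0,0,0,0]]]'| egrep 'pos|force'

```

```text
tool_pos: [526.4, 161.7, -3.3]
contact_force: [0.0, 0.1, 0.0]
tool_pos: [526.5, 161.7, -4.3]
contact_force: [0.8, 0.0, 0.3]
tool_pos: [526.4, 161.7, -5.4]
contact_force: [-0.7, 0.8, -0.7]
```

```bash

python3 - <<'E'
from h import *
im,d=bot.capture("scene"); np.savez("pics/s5.npz",im=im,d=d)
m,R,p=cam("scene")
V,U=np.mgrid[130:220,280:400]; Z=d[130:220,280:400]
P=np.stack([(U-m['cx'])/m['fx']*Z,(V-m['cy'])/m['fy']*Z,Z],-1)@R.T+p
c=lambda u:int(round(u/6))
for u in(280,300,320,340,360,400):
    print(u,[(v,*P[c(v),c(u)].round(0).astype(int).tolist()) for v in range(204,331,6)])
b=im[130:220,280:400,::-1]
cv2.imwrite("pics/scenez5.png",cv2.resize(b,None,fx=6,fy=6,interpolation=cv2.INTER_CUBIC))
E
```

```text
280 [(204, 529, 88, 130), (210, 537, 78, 138), (216, 538, 77, 134), (222, 541, 73, 134), (228, 542, 71, 132), (234, 544, 69, 130), (240, 542, 72, 122), (246, 542, 72, 118), (252, 540, 75, 110), (258, 539, 75, 104), (264, 539, 76, 98), (270, 538, 78, 92), (276, 492, 139, 12), (282, 497, 133, 14), (288, 495, 135, 7), (294, 499, 130, 8), (300, 503, 125, 10), (306, 507, 120, 11), (312, 510, 115, 12), (318, 513, 112, 11), (324, 512, 113, 4), (330, 522, 99, 17)]
300 [(204, 539, 92, 133), (210, 541, 89, 131), (216, 545, 84, 133), (222, 549, 79, 135), (228, 550, 78, 132), (234, 556, 69, 137), (240, 555, 70, 131), (246, 555, 70, 127), (252, 553, 74, 118), (258, 548, 80, 106), (264, 549, 79, 102), (270, 550, 78, 100), (276, 548, 81, 92), (282, 506, 139, 16), (288, 506, 138, 11), (294, 506, 139, 5), (300, 515, 126, 16), (306, 516, 125, 12), (312, 518, 123, 10), (318, 523, 116, 14), (324, 525, 114, 12), (330, 527, 111, 11)]
320 [(204, 547, 97, 134), (210, 551, 93, 134), (216, 554, 88, 136), (222, 556, 85, 134), (228, 557, 84, 131), (234, 562, 77, 134), (240, 563, 76, 132), (246, 565, 74, 130), (
[... 983 characters left out ...]
 173, 17), (270, 528, 169, 16), (276, 533, 162, 20), (282, 532, 163, 13), (288, 536, 158, 14), (294, 542, 151, 18), (300, 542, 151, 13), (306, 543, 149, 11), (312, 548, 142, 14), (318, 549, 141, 10), (324, 549, 141, 5), (330, 553, 135, 7)]
400 [(204, 508, 241, 6), (210, 513, 233, 9), (216, 515, 231, 7), (222, 518, 227, 6), (228, 525, 217, 13), (234, 526, 215, 10), (240, 529, 211, 10), (246, 535, 202, 15), (252, 536, 202, 11), (258, 541, 195, 14), (264, 540, 196, 7), (270, 543, 193, 6), (276, 554, 177, 21), (282, 554, 177, 16), (288, 556, 174, 15), (294, 562, 166, 19), (300, 563, 164, 17), (306, 570, 154, 23), (312, 571, 153, 19), (318, 569, 156, 11), (324, 572, 152, 11), (330, 575, 148, 11)]
```

View pics/scenez5.png

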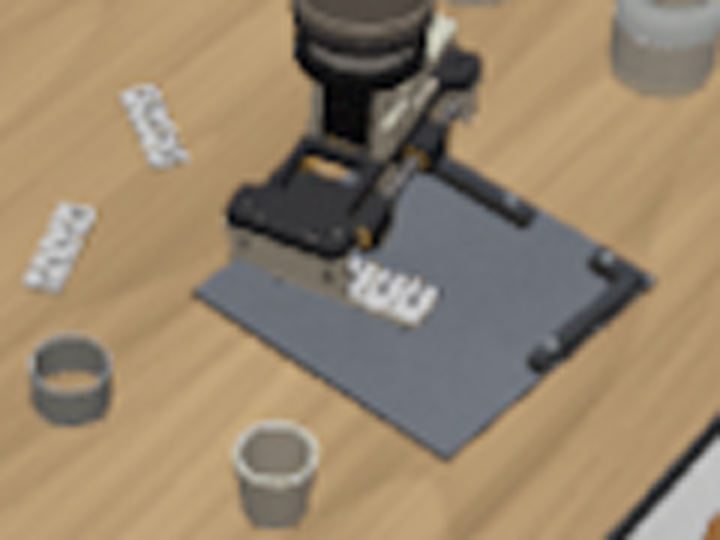

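```bash

python3 -m handwheel '[[[-0.2,0,0,0],[0,0,0,0],[0,0,0,0]]]' 0.4 | egrep 'pos|force|wid'
python3 -m handwheel '[[[0.1,0,0,0],[0,0,0,0]]]' | egrep 'pos|force'
python3 -m handwheel '[[[0.1,0,0,0],[0,0,0,0]]]'| egrep 'pos|force'
python3 -m handwheel '[[[0.1,0,0,0],[0,0,0,0]]]'| egrep 'pos|force'

```

```text
tool_pos: [526.7, 161.7, -3.0]
contact_force: [-0.4, -0.1, -0.3]
grip_width: 36.7
tool_pos: [526.4, 161.7, -4.3]
contact_force: [-0.1, 1.1, 0.8]
tool_pos: [526.3, 161.7, -5.4]
contact_force: [0.5, 0.8, -0.0]
tool_pos: [526.4, 161.7, -6.4]
contact_force: [0.3, -0.1, 0.4]
```

```bash

python3 -m handwheel '[[[0,0,0,0],[0,0,0,0],[0,0,0,0]]]' 0.3 | egrep 'pos|force|wid'

```

```text
tool_pos: [526.5, 161.7, -6.2]
contact_force: [-0.2, 0.1, 0.1]
grip_width: 27.9
```

```bash

python3 - <<'E'
from h import *
print(bot.get_obs()['joint_positions'].round(3))
for n in("scene","top"):
    im,d=bot.capture(n)
    m,R,p=cam(n)
    V,U=np.mgrid[0:400,0:640]; Z=d
    P=np.stack([(U-m['cx'])/m['fx']*Z,(V-m['cy'])/m['fy']*Z,Z],-1)@R.T+p
    k=(Z>0)&(P[...,0]>440)&(P[...,0]<620)&(P[...,1]>40)&(P[...,1]<290)&(P[...,2]>24)
    for z0 in range(24,260,20):
        q=P[k&(P[...,2]>=z0)&(P[...,2]<z0+20)]
        if len(q)>5: print(n,z0,len(q),np.percentile(q,[3,50,97],axis=0).round(0).astype(int).tolist())
    b=im[40:220,260:440,::-1] if n=="scene" else im[140:280,170:310,::-1]
    cv2.imwrite(f"pics/{n}z6.png",cv2.resize(b,None,fx=4,fy=4,interpolation=cv2.INTER_CUBIC)[:600])
E
```

```text
[ 0.159  0.628  1.686 -0.     0.827  1.561]
scene 24 16 [[518, 148, 24], [536, 226, 28], [573, 279, 36]]
scene 84 100 [[509, 71, 89], [545, 84, 98], [574, 251, 104]]
scene 104 242 [[510, 69, 105], [546, 135, 113], [574, 247, 122]]
scene 124 396 [[507, 66, 125], [540, 115, 133], [573, 250, 142]]
scene 144 82 [[509, 142, 145], [539, 151, 154], [554, 190, 163]]
scene 164 38 [[504, 143, 164], [545, 152, 171], [562, 200, 183]]
scene 184 134 [[500, 125, 185], [549, 143, 197], [562, 208, 203]]
scene 204 63 [[513, 123, 205], [547, 135, 217], [564, 169, 223]]
scene 224 134 [[501, 123, 225], [548, 133, 235], [565, 173, 243]]
scene 244 108 [[507, 124, 245], [548, 134, 254], [562, 177, 263]]
top 84 23 [[477, 75, 87], [504, 117, 100], [546, 234, 104]]
top 104 73 [[484, 67, 105], [504, 119, 111], [565, 221, 121]]
top 124 375 [[479, 68, 127], [535, 87, 131], [573, 238, 134]]
top 184 16 [[483, 162, 187], [485, 189, 189], [490, 201, 193]]
top 224 11 [[487, 141, 225], [488, 150, 236], [492, 162, 239]]
```

View pics/scenez6.png

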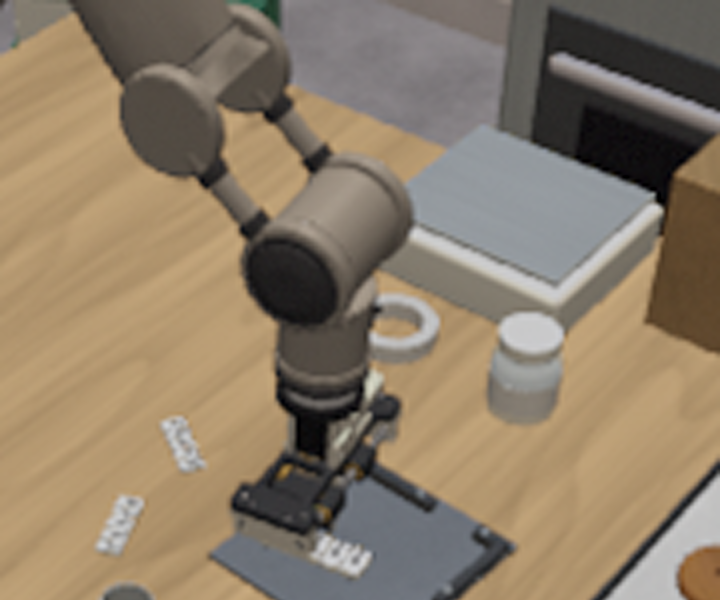

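View pics/topz6.png

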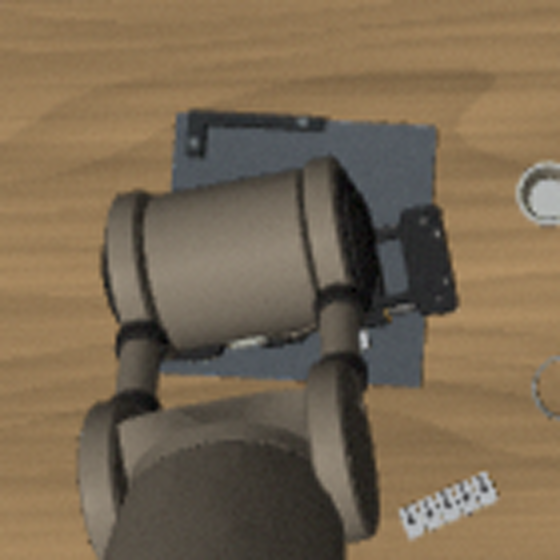

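```bash

python3 -m handwheel '[[[0,0,0,0],[0,0,0,0],[0.2,0,0,0],[0,0,0,0]]]' 0.42 | egrep 'pos|force|wid'
python3 -m handwheel '[[[0.15,0,0,0],[0,0,0,0]]]' | egrep 'pos|force'
python3 -m handwheel '[[[0.15,0,0,0],[0,0,0,0]]]'| egrep 'pos|force'
python3 -m handwheel '[[[0.15,0,0,0],[0,0,0,0]]]'| egrep 'pos|force'

```

```text
tool_pos: [526.3, 161.7, -8.5]
contact_force: [0.5, -0.2, 0.5]
grip_width: 38.2
tool_pos: [526.3, 161.7, -10.0]
contact_force: [0.2, 0.4, -0.9]
tool_pos: [526.4, 161.7, -11.5]
contact_force: [-0.2, -0.8, 0.1]
tool_pos: [526.4, 161.7, -13.0]
contact_force: [-0.9, -0.6, -0.6]
```

```bash

python3 -m handwheel '[[[0.15,0,0,0],[0,0,0,0]]]' | egrep 'pos|force|time'
python3 -m handwheel '[[[0.15,0,0,0],[0,0,0,0]]]'| egrep 'pos|force'
python3 -m handwheel '[[[0.15,0,0,0],[0,0,0,0]]]'| egrep 'pos|force'

```

```text
time: 10.08
tool_pos: [526.4, 161.7, -14.4]
contact_force: [-0.5, 0.3, -0.3]
tool_pos: [526.4, 161.7, -15.9]
contact_force: [-0.2, -0.2, 0.2]
tool_pos: [526.3, 161.7, -17.5]
contact_force: [-0.0, 0.2, -0.1]
```

```bash

python3 - <<'E'
from h import *
n="scene"
im,d=bot.capture(n)
b=im[140:215,290:390,::-1]
cv2.imwrite(f"pics/{n}z7.png",cv2.resize(b,None,fx=8,fy=8,interpolation=cv2.INTER_CUBIC)[:600])
E
```

```text
(no output)
```

View pics/scenez7.png

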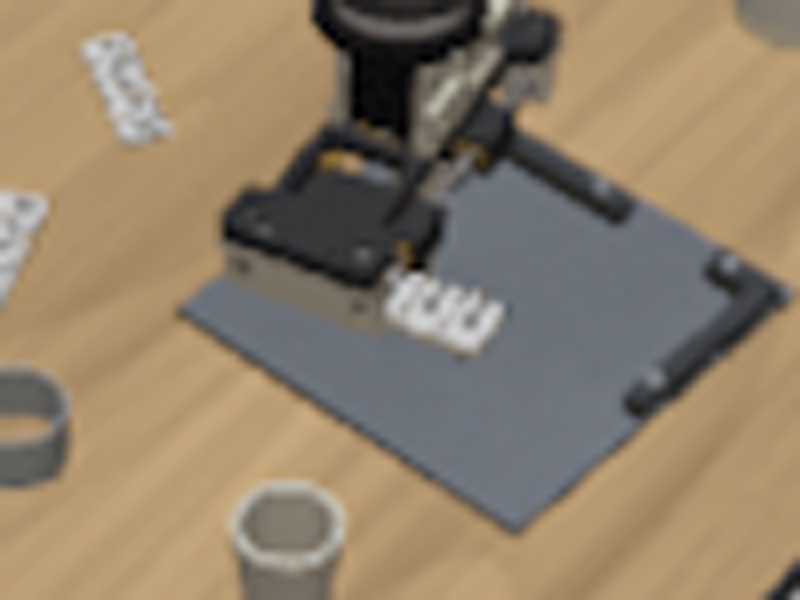

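```bash

for i in 1; do
python3 -m handwheel '[[[0.15,0,0,0],[0,0,0,0]]]' | egrep 'pos|force|time'
python3 -m handwheel '[[[0.15,0,0,0],[0,0,0,0]]]'| egrep 'pos|force'
python3 -m handwheel '[[[0.15,0,0,0],[0,0,0,0]]]'| egrep 'pos|force'
done
```

```text
time: 10.63
tool_pos: [526.4, 161.7, -18.9]
contact_force: [-0.8, -0.0, 0.2]
tool_pos: [526.4, 161.7, -20.4]
contact_force: [-0.1, -0.6, -0.1]
tool_pos: [526.6, 161.7, -21.1]
contact_force: [-1.8, -0.3, 6.1]
```

```bash

python3 -m handwheel '[[[-0.15,0,0,0],[0,0,0,0]]]'| egrep 'pos|force'
python3 -m handwheel '[[[0,0,0,0],[0,0,0,0],[0,0,0,0]]]' 0.3 | egrep 'pos|force|wid'

```

```text
tool_pos: [526.7, 161.8, -20.0]
contact_force: [-0.2, -0.0, 0.3]
tool_pos: [526.5, 161.7, -20.3]
contact_force: [0.6, 0.4, -0.4]
grip_width: 31.5
```

```bash

python3 -m handwheel '[[[0,0,0,0],[0,0,0,0]]]' 0.2 | egrep 'pos|force|wid'
python3 -m handwheel '[[[0,0,0,0.04],[0,0,0,0.07],[0,0,0,0.07],[0,0,0,0.05],[0,0,0,0.016],[0,0,0,0],[0,0,0,0]]]' | egrep 'pos|force|wid'
python3 plan.py 604.5 246.7 -20.2 -94.45
```

```text
tool_pos: [526.5, 161.7, -20.3]
contact_force: [0.2, 0.3, -0.3]
grip_width: 31.5
tool_pos: [526.4, 161.7, -20.3]
contact_force: [-0.2, 0.2, -0.8]
grip_width: 31.7
t 12.13 pos [526.4 161.7 -20.3] ydir -94.35 F [-0.2  0.2 -0.8] w 31.7
shift now-axes cm [-0.012 -9.068 -7.139]  turn rad 0.0018
shift after-turn cm [-0.01  -9.081 -7.123]
```

```bash

python3 -m handwheel '[[[0,-0.3,-0.5,0.002],[0,-0.5,-1,0],[0,-0.8,-1.2,0],[0,-1,-1.2,0],[0,-1,-1.1,0],[0,-1,-0.8,0],[0,-1,-0.5,0],[0,-1,-0.3,0]]]' | egrep 'pos|force|wid'
python3 -m handwheel '[[[0,-0.9,0,0],[0,-0.7,0,0],[0,-0.4,0,0],[0,0,0,0],[0,0,0,0]]]' | egrep 'pos|force|wid'
python3 plan.py 604.5 246.7 -20.2 -94.45
python3 - <<'E'
from h import *
for n in("scene",):
    im,d=bot.capture(n)
    b=im[120:215,290:410,::-1]
    cv2.imwrite(f"pics/{n}z8.png",cv2.resize(b,None,fx=6,fy=6,interpolation=cv2.INTER_CUBIC)[:600])
E
```

```text
tool_pos: [598.5, 222.7, -20.3]
contact_force: [-0.0, -1.0, 1.8]
grip_width: 31.7
tool_pos: [598.7, 242.4, -20.3]
contact_force: [0.5, -0.2, 0.7]
grip_width: 31.4
t 13.22 pos [598.7 242.4 -20.3] ydir -94.5 F [ 0.5 -0.2  0.7] w 31.4
shift now-axes cm [-0.008 -0.469 -0.543]  turn rad -0.0009
shift after-turn cm [-0.008 -0.469 -0.543]
```

View pics/scenez8.png

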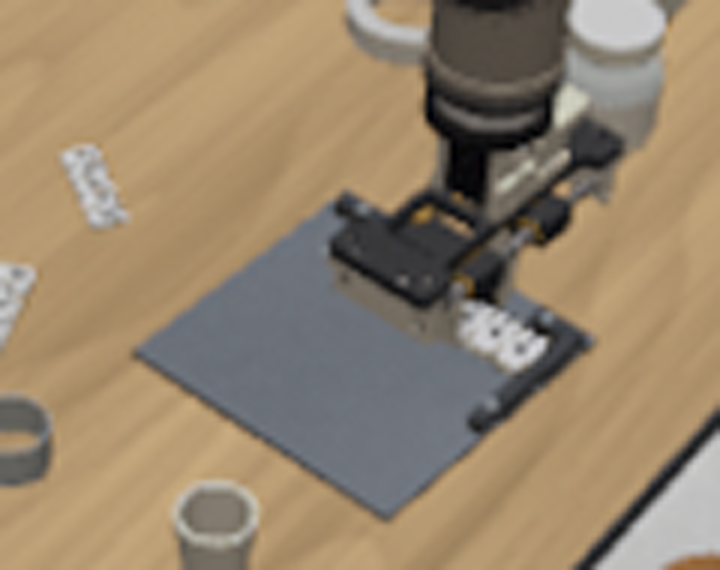

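The gripper is straddling the stick at about (500,335) in the crop, just short of the end fence, with its front finger in the gap. I'll push to contact, the end fence first.

```bash

python3 -m handwheel '[[[0,0,-0.25,0],[0,0,-0.15,0],[0,0,0,0]]]' | egrep 'pos|force|wid'
python3 -m handwheel '[[[0,0,-0.12,0],[0,0,0,0]]]' | egrep 'pos|force|wid'
python3 -m handwheel '[[[0,0,-0.12,0],[0,0,0,0]]]' | egrep 'pos|force|wid'

```

```text
tool_pos: [602.1, 241.5, -20.3]
contact_force: [-4.7, -1.5, 3.1]
grip_width: 31.7
tool_pos: [602.0, 241.5, -20.3]
contact_force: [-8.4, 0.1, 6.9]
grip_width: 31.5
tool_pos: [602.0, 241.5, -20.3]
contact_force: [-12.5, 0.5, 8.1]
grip_width: 31.5
```

```bash

python3 -m handwheel '[[[0,-0.25,0,0],[0,-0.1,0,0],[0,0,0,0]]]' | egrep 'pos|force|wid'
python3 -m handwheel '[[[0,-0.12,0,0],[0,0,0,0]]]' | egrep 'pos|force|wid'
python3 -m handwheel '[[[0,-0.12,0,0],[0,0,0,0]]]' | egrep 'pos|force|wid'

```

```text
tool_pos: [601.9, 241.9, -20.3]
contact_force: [-13.3, -11.0, 11.1]
grip_width: 31.7
tool_pos: [601.9, 242.3, -20.3]
contact_force: [-14.7, -14.7, 12.9]
grip_width: 31.6
tool_pos: [602.0, 242.9, -20.3]
contact_force: [-15.2, -16.2, 13.7]
grip_width: 31.9
```

```bash

python3 -m handwheel '[[[-0.1,0,0.3,0],[0,0,0,0]]]' | egrep 'pos|force|wid'
python3 -m handwheel '[[[0,0,0,0],[0,0,0,0]]]' | egrep 'pos|force|wid'
python3 -m handwheel '[[[0,-0.12,0,0],[0,0,0,0]]]' | egrep 'pos|force|wid'

```

```text
tool_pos: [602.5, 246.9, -19.2]
contact_force: [-2.1, -1.4, 0.3]
grip_width: 31.2
tool_pos: [602.5, 247.6, -19.6]
contact_force: [-3.3, -1.2, -0.0]
grip_width: 31.7
tool_pos: [602.6, 248.3, -19.7]
contact_force: [-4.1, -4.8, 0.5]
grip_width: 31.8
```

```bash

python3 -m handwheel '[[[0,-0.12,0,0],[0,0,0,0]]]' | egrep 'pos|force|wid'
python3 -m handwheel '[[[0,-0.12,0,0],[0,0,0,0]]]' | egrep 'pos|force|wid'
python3 -m handwheel '[[[0,0,-0.15,0],[0,0,0,0]]]' | egrep 'pos|force|wid'
python3 plan.py 604.5 246.7 -20.2 -94.45

```

```text
tool_pos: [602.6, 248.4, -19.7]
contact_force: [-4.1, -9.7, 1.0]
grip_width: 31.7
tool_pos: [602.6, 248.4, -19.7]
contact_force: [-5.0, -13.1, 2.5]
grip_width: 31.4
tool_pos: [602.5, 248.3, -19.7]
contact_force: [-9.6, -13.9, 7.1]
grip_width: 31.5
t 15.43 pos [602.5 248.3 -19.7] ydir -94.51 F [ -9.6 -13.9   7.1] w 31.5
shift now-axes cm [ 0.048  0.146 -0.211]  turn rad -0.001
shift after-turn cm [ 0.048  0.147 -0.211]
```

```bash

python3 -m handwheel '[[[0,0,0,0],[0,0,0,0],[0,0,0,0]]]' 0.4 | egrep 'pos|force|wid'
python3 -m handwheel '[[[0,-0.12,0,0],[0,0,0,0]]]' | egrep 'pos|force|wid'
python3 plan.py 604.5 246.7 -20.2 -94.45

```

```text
tool_pos: [604.2, 250.6, -19.7]
contact_force: [-3.5, -4.0, 0.3]
grip_width: 36.3
tool_pos: [604.1, 250.7, -19.8]
contact_force: [-3.0, -9.1, 1.1]
grip_width: 36.7
t 15.85 pos [604.1 250.7 -19.8] ydir -94.51 F [-3.  -9.1  1.1] w 36.7
shift now-axes cm [ 0.039  0.397 -0.071]  turn rad -0.001
shift after-turn cm [ 0.038  0.397 -0.07 ]
```

```bash

python3 -m handwheel '[[[0,0,-0.1,0],[0,0,0,0],[0,0.2,0,0],[0,0.2,0,0],[0,0,0,0]]]' | egrep 'pos|force|wid'
python3 plan.py 604.5 248.4 -20.4 -94.51
python3 - <<'E'
from h import *
for n in("scene","top"):
    im,d=bot.capture(n)
    b=im[120:215,310:410,::-1] if n=="scene" else im[150:250,190:310,::-1]
    cv2.imwrite(f"pics/{n}z9.png",cv2.resize(b,None,fx=6,fy=6,interpolation=cv2.INTER_CUBIC)[:600])
E
```

```text
tool_pos: [606.5, 248.7, -18.9]
contact_force: [-0.6, 0.1, -0.3]
grip_width: 36.8
t 16.27 pos [606.5 248.7 -18.9] ydir -94.54 F [-0.6  0.1 -0.3] w 36.8
shift now-axes cm [0.147 0.045 0.2  ]  turn rad -0.0005
shift after-turn cm [0.147 0.044 0.199]
```

View pics/scenez9.png

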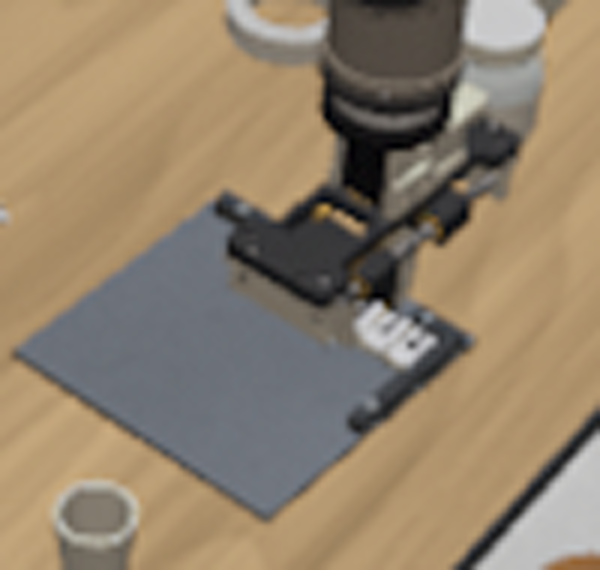

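View pics/topz9.png

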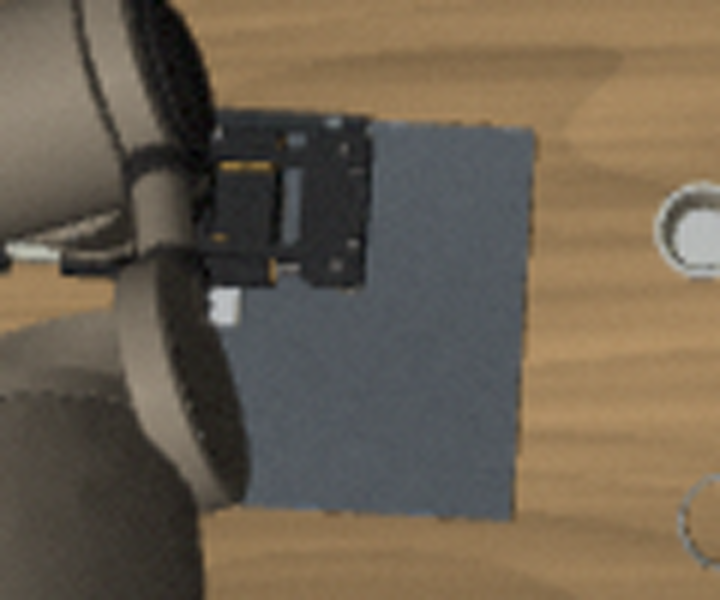

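```bash
python3 - <<'E'
from h import *
p=proj("top",[[553.4,234.6,16]])[0]; print((p-[190,150])*6)
E
python3 -m handwheel '[[[0.1,0.05,0.2,0],[0,0,0,0],[0,0,0,0]]]' | egrep 'pos|force|wid'
python3 -m handwheel '[[[0,0,0,0],[0,0,0,0],[0,0,0,0],[0,0,0,0]]]' 0.2 | egrep 'pos|force|wid'

```

```text
[236.41947431 321.84248324]
tool_pos: [603.4, 248.3, -20.3]
contact_force: [0.5, -0.5, 0.0]
grip_width: 36.8
tool_pos: [603.5, 248.2, -20.2]
contact_force: [0.4, 0.3, -0.0]
grip_width: 31.3
```

```bash

python3 -m handwheel '[[[-0.2,0,0,0],[-0.5,0,0,0],[-1,0,0,0],[-1.5,0,0,0],[-2,0,0,0],[-2,0,0,0],[-1.5,0,0,0],[-0.5,0,0,0]]]' | egrep 'pos|force|wid'
python3 -m handwheel '[[[0,0.5,0,0.006],[0,1.5,0.2,0],[0,2.5,0.3,0],[0,3,0.4,0],[0,3.5,0.4,0],[0,3.5,0.4,0],[0,3.5,0.4,0],[0,3.5,0.4,0]]]' | egrep 'pos|force|wid'
python3 plan.py 522 -190.7 60 -94.87
```

```text
tool_pos: [605.3, 248.6, 75.8]
contact_force: [0.4, -0.9, -0.7]
grip_width: 31.4
tool_pos: [558.8, 34.3, 70.8]
contact_force: [0.3, 0.2, 0.2]
grip_width: 31.6
t 18.28 pos [558.8  34.3  70.8] ydir -94.88 F [0.3 0.2 0.2] w 31.6
shift now-axes cm [ 1.089 22.731  1.748]  turn rad -0.0003
shift after-turn cm [ 1.079 22.731  1.756]
```

```bash

python3 -m handwheel '[[[0,3.5,0.3,0],[0,3.5,0.3,0],[0,3.5,0.3,0],[0,3.5,0.3,0],[0,3.5,0.3,0],[0,2.5,0.2,0],[0,1.5,0.2,0],[0,0.7,0,0]]]' | egrep 'pos|force|wid'
python3 -m handwheel '[[[0,0,0,0],[0,0,0,0]]]' | egrep 'pos|force|wid'
python3 plan.py 522 -190.7 -10 -94.87
python3 - <<'E'
from h import *
for n in("scene","top"):
    im,d=bot.capture(n)
    b=im[185:285,220:330,::-1] if n=="scene" else im[160:260,320:420,::-1]
    cv2.imwrite(f"pics/{n}z10.png",cv2.resize(b,None,fx=6,fy=6,interpolation=cv2.INTER_CUBIC)[:600])
E
```

```text
tool_pos: [520.9, -185.8, 70.8]
contact_force: [0.8, -1.6, -0.9]
grip_width: 31.6
tool_pos: [522.0, -183.0, 71.2]
contact_force: [0.2, 0.7, 0.3]
grip_width: 31.5
t 19.12 pos [ 522.  -183.    71.2] ydir -94.92 F [0.2 0.7 0.3] w 31.5
shift now-axes cm [ 8.121  0.77  -0.071]  turn rad -0.0008
shift after-turn cm [ 8.122  0.764 -0.061]
```

View pics/scenez10.png

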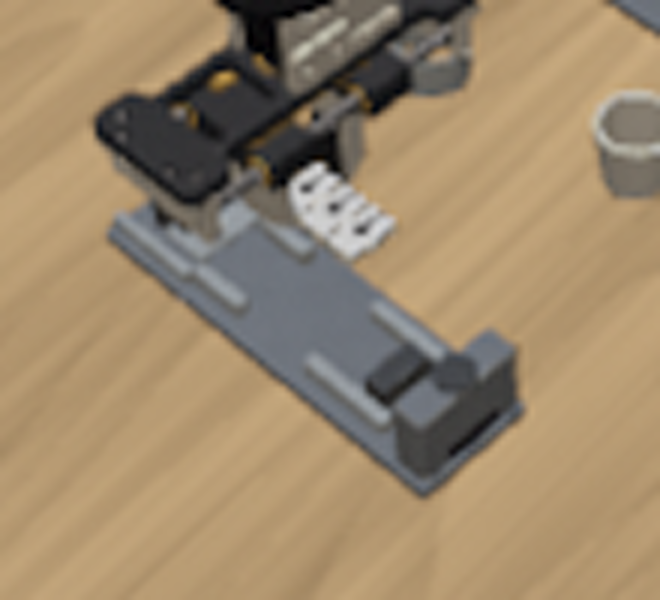

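View pics/topz10.png

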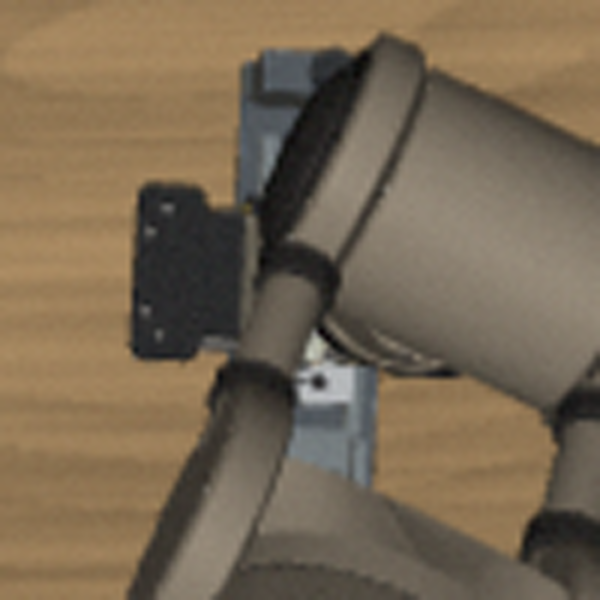

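```bash
python3 - <<'E'
from h import *
a=np.radians(-4.9);c,s=np.cos(a),np.sin(a)
zt=71.2+20.2+8+8
for n,o in(("scene",(220,185)),("top",(320,160))):
  for p in((50,16),(50,-16),(-50,16),(-50,-16)):
    q=proj(n,[[522+c*p[0]-s*p[1],-183+s*p[0]+c*p[1],zt]])[0]; print(n,p,((q-o)*6).round())
E
```

```text
scene (50, 16) [396. 221.]
scene (50, -16) [350. 257.]
scene (-50, 16) [262. 119.]
scene (-50, -16) [216. 153.]
top (50, 16) [292. 184.]
top (50, -16) [361. 189.]
top (-50, 16) [281. 401.]
top (-50, -16) [351. 405.]
```

```bash

python3 -m handwheel '[[[0.5,0.5,-0.1,0],[1.5,0.27,-0.05,0],[2,0,0,0],[1.2,0,0,0],[0.3,0,0,0],[0,0,0,0],[0,0,0,0]]]' | egrep 'pos|force|wid'
python3 plan.py 523 -190.7 -18.2 -94.87
```

```text
tool_pos: [523.8, -191.2, 17.2]
contact_force: [-0.1, -0.1, 0.0]
grip_width: 31.5
t 19.8 pos [ 523.8 -191.2   17.2] ydir -94.84 F [-0.1 -0.1  0. ] w 31.5
shift now-axes cm [ 3.535 -0.045  0.083]  turn rad 0.0005
shift after-turn cm [ 3.535 -0.043  0.081]
```

```bash

python3 -m handwheel '[[[0.5,-0.04,0.05,0],[1,0,0,0],[0.9,0,0,0],[0.5,0,0,0],[0.2,0,0,0],[0,0,0,0],[0,0,0,0]]]' | egrep 'pos|force|wid'
python3 -m handwheel '[[[0.15,0,0,0],[0,0,0,0]]]' | egrep 'pos|force|wid'
python3 -m handwheel '[[[0.12,0,0,0],[0,0,0,0]]]' | egrep 'pos|force|wid'
python3 - <<'E'
from h import *
for n in("scene","top"):
    im,d=bot.capture(n)
    b=im[185:285,220:330,::-1] if n=="scene" else im[160:260,320:420,::-1]
    cv2.imwrite(f"pics/{n}z11.png",cv2.resize(b,None,fx=6,fy=6,interpolation=cv2.INTER_CUBIC)[:600])
E
```

```text
tool_pos: [522.9, -191.0, -14.3]
contact_force: [-0.1, 0.5, -0.8]
grip_width: 31.9
tool_pos: [523.0, -191.0, -15.6]
contact_force: [-0.2, 0.8, 0.5]
grip_width: 31.6
tool_pos: [522.9, -191.0, -16.9]
contact_force: [0.4, -0.8, -0.7]
grip_width: 31.5
```

View pics/scenez11.png

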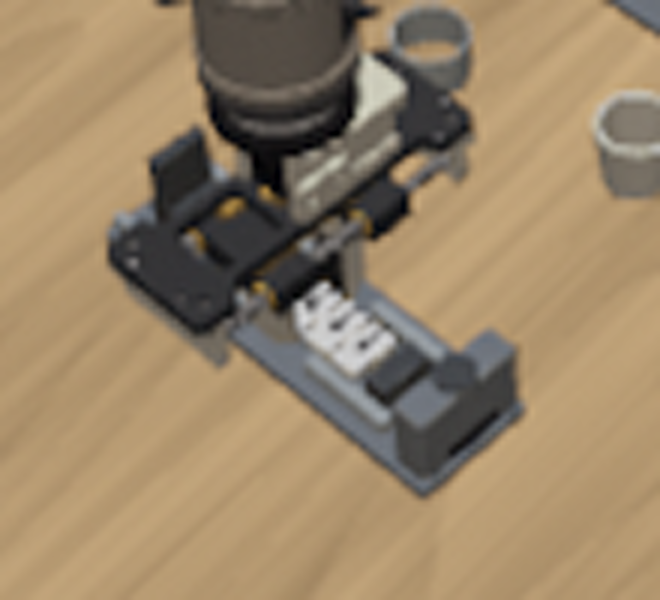

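The stick, at (345,335) in the crop, is between the guides with its front end just short of the follower. I'll lower it to contact.

```bash

python3 -m handwheel '[[[0.08,0,0,0],[0,0,0,0]]]' | egrep 'pos|force|wid'
python3 -m handwheel '[[[0.07,0,0,0],[0,0,0,0]]]' | egrep 'pos|force|wid'
python3 -m handwheel '[[[0.05,0,0,0],[0,0,0,0]]]' | egrep 'pos|force|wid'

```

```text
tool_pos: [522.8, -190.9, -17.7]
contact_force: [-0.3, -0.1, -0.3]
grip_width: 31.3
tool_pos: [522.9, -191.0, -18.2]
contact_force: [-0.5, 0.1, 1.3]
grip_width: 31.7
tool_pos: [522.9, -191.0, -18.3]
contact_force: [-2.3, 0.9, 6.0]
grip_width: 31.4
```

```bash

python3 -m handwheel '[[[-0.03,0,0,0],[0,0,0,0],[0,0,0,0],[0,0,0,0]]]' 0.5 | egrep 'pos|force|wid'
python3 -m handwheel '[[[-0.3,0,0,0],[-0.7,0,0,0],[-1.5,0,0,0],[-2,0,0,0],[-2.5,0,0,0],[-2,0,0,0],[-1,0,0,0],[0,0,0,0]]]' | egrep 'time|pos|force|wid'
python3 - <<'E'
from h import *
for n in("scene","top"):
    im,d=bot.capture(n)
    b=im[185:285,220:330,::-1] if n=="scene" else im[160:260,320:420,::-1]
    cv2.imwrite(f"pics/{n}z12.png",cv2.resize(b,None,fx=6,fy=6,interpolation=cv2.INTER_CUBIC)[:600])
E
```

```text
tool_pos: [522.8, -190.9, -18.7]
contact_force: [-0.3, -0.1, 0.7]
grip_width: 45.5
time: 22.32
tool_pos: [524.4, -191.7, 84.2]
contact_force: [-0.3, 0.7, -0.7]
grip_width: 45.9
```

View pics/scenez12.png

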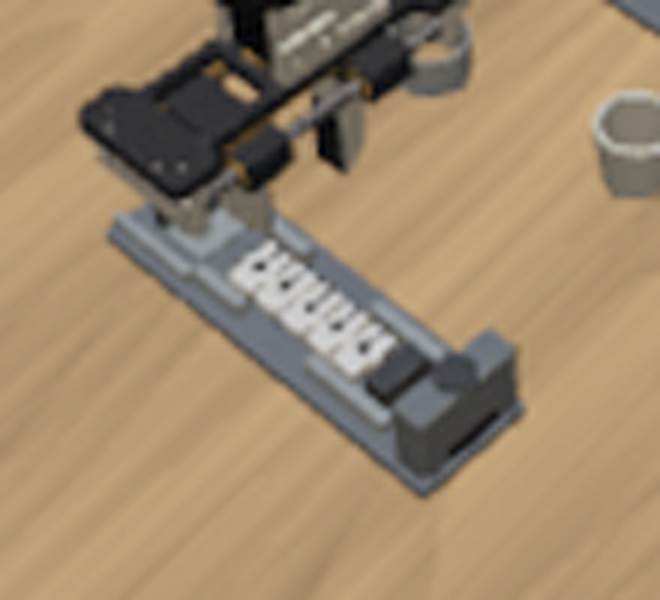

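```bash
python3 - <<'E'
from h import *
f=lambda n,u,v,s,ox,oy,z:back(n,[[ (u+.5)/s-.5+ox,(v+.5)/s-.5+oy]],z)[0].round(1)
t=lambda u,v,z:f("top",u,v,6,340,162,z)
s=lambda u,v,z:f("scene",u,v,8,232,200,z)
c,si=np.cos(np.radians(-4.87)),np.sin(np.radians(-4.87))
def mg(p): d=p[:2]-np.array([522,-190.7]); return np.round([c*d[0]+si*d[1],-si*d[0]+c*d[1]],1)
for a in((105,95,71),(165,50,71),(118,178,31),(185,130,31)):print('s',a,mg(s(*a)))
for a in((150,457,71),(215,460,71),(152,508,71),(230,510,71),(150,485,71),(233,488,71),(138,413,25),(232,418,25)):print('t',a,mg(t(*a)))
E
python3 - <<'E'
import cv2
a=cv2.imread("pics/topz12.png");print(a.shape)
b=cv2.imread("pics/mag0.png")[400:560,90:260];cv2.imwrite("pics/tab.png",cv2.resize(b,None,fx=3.5,fy=3.5,interpolation=cv2.INTER_CUBIC))
E
```

```text
s (105, 95, 71) [-100.6  -16.9]
s (165, 50, 71) [-101.4   15.3]
s (118, 178, 31) [-92.9 -23. ]
s (185, 130, 31) [-92.3  12.5]
t (150, 457, 71) [-81.2  23.2]
t (215, 460, 71) [-80.6  -7.6]
t (152, 508, 71) [-105.1   21.1]
t (230, 510, 71) [-103.6  -15.8]
t (150, 485, 71) [-94.3  22.6]
t (233, 488, 71) [-93.2 -16.7]
t (138, 413, 25) [-60.2  23.6]
t (232, 418, 25) [-59.8 -22.9]
(600, 600, 3)
```

View pics/tab.png

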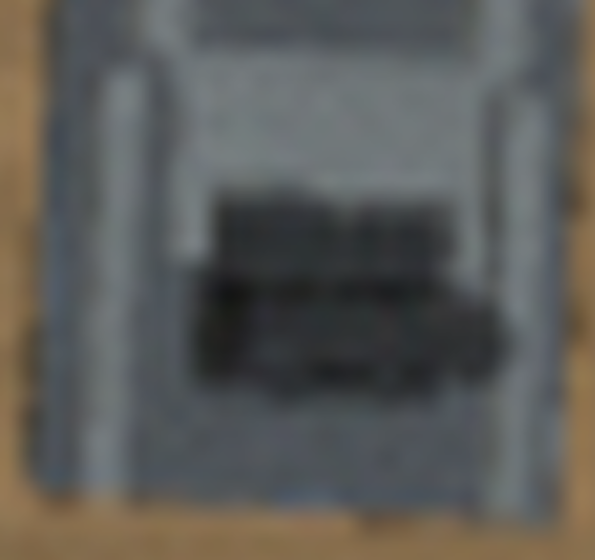

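```bash

python3 -m handwheel '[[[0,0,1,0],[0,0,2,0],[0,0,2.5,0],[0,0,2.6,0],[0,0,2.5,0],[0,0,2,0],[0,0,1,0],[0,0,0,0]]]' 0 | egrep 'time|pos|force|wid'
python3 plan.py 387.5 -179.2 21 -94.87
```

```text
time: 23.08
tool_pos: [385.2, -178.5, 80.5]
contact_force: [0.6, 0.4, 0.0]
grip_width: 1.0
t 23.08 pos [ 385.2 -178.5   80.5] ydir -94.94 F [0.6 0.4 0. ] w 1.0
shift now-axes cm [ 5.946  0.056 -0.255]  turn rad -0.0012
shift after-turn cm [ 5.947  0.047 -0.237]
```

```bash

python3 -m handwheel '[[[0.5,0,0,0],[1.5,0,0,0],[1.8,0,0,0],[1.2,0,0,0],[0.7,0,0,0],[0.2,0,0,0],[0,0,0,0],[0,0,0,0]]]' | egrep 'time|pos|force|wid'
python3 - <<'E'
from h import *
for n in("scene","top"):
    im,d=bot.capture(n)
    b=im[175:275,210:330,::-1] if n=="scene" else im[160:260,320:420,::-1]
    cv2.imwrite(f"pics/{n}z13.png",cv2.resize(b,None,fx=6,fy=6,interpolation=cv2.INTER_CUBIC)[:600])
E
```

```text
time: 23.75
tool_pos: [388.0, -179.6, 22.6]
contact_force: [0.0, -0.1, 0.3]
grip_width: 0.4
```

View pics/scenez13.png

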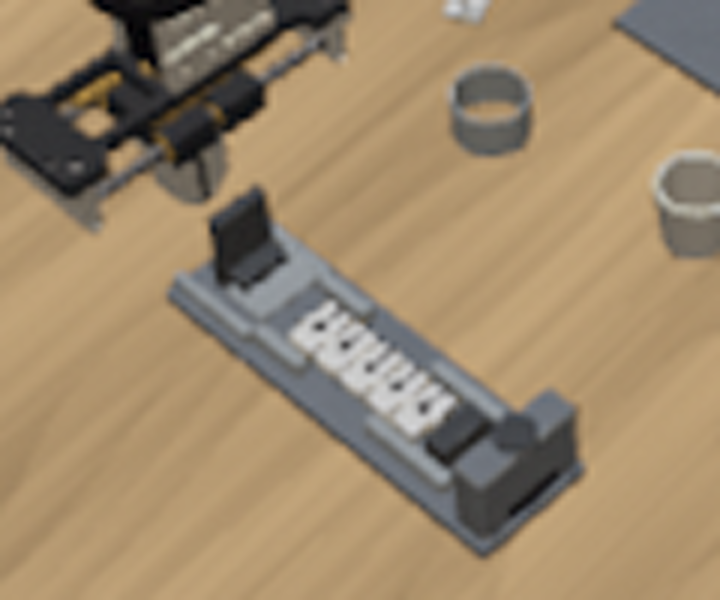

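View pics/topz13.png

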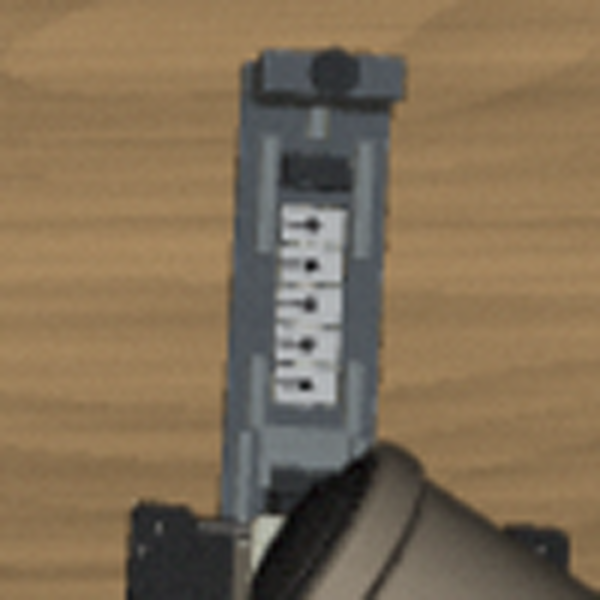

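The stick lies squarely in the channel in the top view, at crop (310,305). The shut fingertips are behind the tab in the scene view, at crop (195,200). I'll check the tip height before pushing.

```bash
python3 - <<'E'
from h import *
for z in(20,30,40,50,60): print(z,((proj("scene",[[388,-179.6,z],[398,-180.5,z]])-[210,175])*6).round().tolist())
E
```

```text
20 [[202.0, 231.0], [214.0, 240.0]]
30 [[200.0, 219.0], [212.0, 229.0]]
40 [[198.0, 207.0], [210.0, 217.0]]
50 [[196.0, 195.0], [207.0, 205.0]]
60 [[193.0, 183.0], [205.0, 192.0]]
```

```bash

python3 -m handwheel '[[[0.5,0,-0.3,0],[0,0,-0.5,0],[0,0,-0.5,0],[0,0,-0.3,0],[0,0,0,0]]]' | egrep 'time|pos|force|wid'
python3 -m handwheel '[[[0,0,-0.3,0],[0,0,-0.5,0],[0,0,-0.5,0],[0,0,-0.5,0]]]' | egrep 'time|pos|force|wid'
python3 -m handwheel '[[[0,0,-0.5,0],[0,0,-0.5,0],[0,0,-0.5,0],[0,0,-0.5,0]]]' | egrep 'time|pos|force|wid'

```

```text
time: 24.27
tool_pos: [404.4, -181.0, 17.6]
contact_force: [-0.8, 0.1, 0.1]
grip_width: 0.3
time: 24.6
tool_pos: [420.5, -181.9, 17.4]
contact_force: [-5.7, 0.5, 3.6]
grip_width: 0.7
time: 24.93
tool_pos: [440.5, -183.7, 17.4]
contact_force: [-5.1, -1.3, 2.7]
grip_width: 0.5
```

```bash

python3 -m handwheel '[[[0,0,-0.4,0],[0,0,-0.4,0],[0,0,-0.3,0],[0,0,-0.2,0]]]' | egrep 'time|pos|force|wid'
python3 -m handwheel '[[[0,0,-0.2,0],[0,0,-0.2,0],[0,0,0,0]]]' | egrep 'time|pos|force|wid'

```

```text
time: 25.27
tool_pos: [453.0, -184.7, 17.4]
contact_force: [-7.5, -1.1, 6.8]
grip_width: 0.3
time: 25.52
tool_pos: [457.0, -185.1, 17.4]
contact_force: [-6.8, -1.1, 6.0]
grip_width: 0.3
```

```bash

python3 -m handwheel '[[[0,0,-0.2,0],[0,0,-0.2,0],[0,0,0,0]]]' | egrep 'time|pos|force|wid'
python3 -m handwheel '[[[0,0,-0.2,0],[0,0,0,0]]]' | egrep 'time|pos|force|wid'

```

```text
time: 25.77
tool_pos: [460.7, -185.4, 17.3]
contact_force: [-6.7, 0.4, 4.1]
grip_width: 0.6
time: 25.93
tool_pos: [460.9, -185.3, 17.3]
contact_force: [-14.3, -0.8, 11.4]
grip_width: 0.3
```

```bash

python3 -m handwheel '[[[0,0,-0.1,0],[0,0,0,0],[0,0,0,0]]]' | egrep 'time|pos|force|wid'
python3 -m handwheel '[[[0,0,0.3,0],[0,0,1,0],[0,0,1.5,0],[0,0,1.5,0],[-1,0,1,0],[-2.5,0,0,0],[-3,0,0,0],[-2,0,0,0]]]' | egrep 'time|pos|force|wid'
python3 -m handwheel '[[[-2,0,2,0],[-1,0,3,0],[0,0,3,0],[0,0,1.5,0],[0,0,0,0],[0,0,0,0]]]' | egrep 'time|pos|force|wid'
python3 - <<'E'
from h import *
for n in("scene","top"):
    im,d=bot.capture(n)
    cv2.imwrite(f"pics/{n}14.png",im[:,:,::-1])
    b=im[175:275,210:330,::-1] if n=="scene" else im[160:260,320:420,::-1]
    cv2.imwrite(f"pics/{n}z14.png",cv2.resize(b,None,fx=6,fy=6,interpolation=cv2.INTER_CUBIC)[:600])
E
```

```text
time: 26.18
tool_pos: [460.9, -185.3, 17.3]
contact_force: [-17.5, -3.0, 13.6]
grip_width: 0.2
time: 26.85
tool_pos: [413.2, -181.9, 104.6]
contact_force: [0.0, -0.5, 0.6]
grip_width: 0.6
time: 27.35
tool_pos: [318.2, -173.9, 132.9]
contact_force: [0.1, -0.2, -0.4]
grip_width: 0.1
```

View pics/scenez14.png

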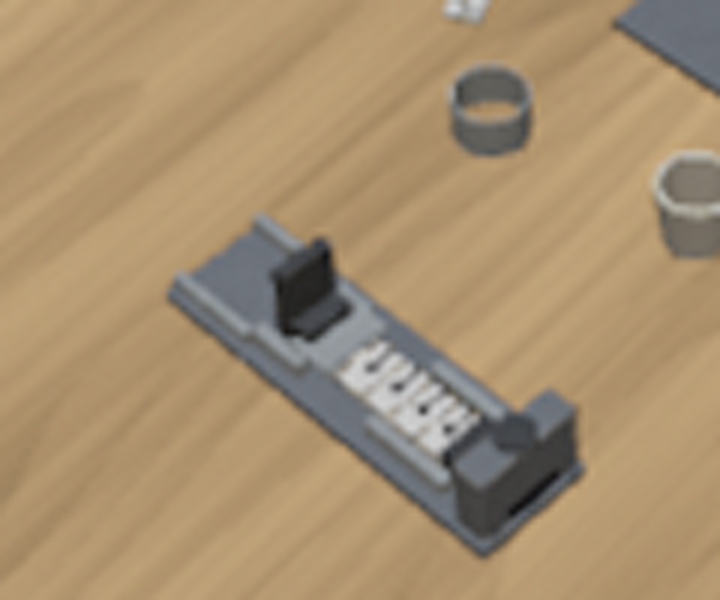

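View pics/topz14.png

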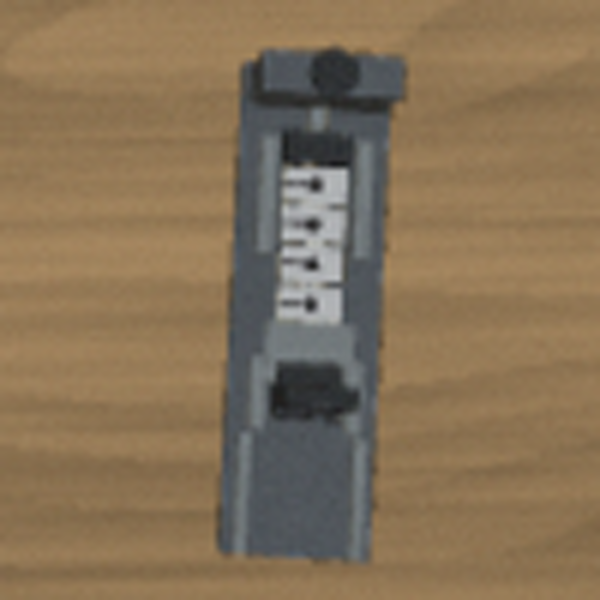

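View pics/top14.png

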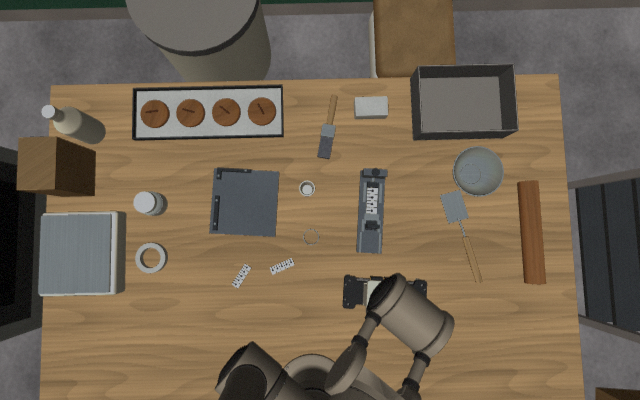

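Both views show the rail home, with the stick's rear clip under the lip at crop (315,330) and the follower pushed back to crop (318,148). The other things haven't moved, and the gripper is clear. Handing in.

```bash
python3 - <<'E'
from plant import bot
o=bot.get_obs(); print(o['time'],o['contact_force'],abs(o['dq']).max())
print(bot.close_job())
E
```

```text
27.45 [-0.11796814 -0.04053471  0.3174909 ] 0.011858255703148345
the job is handed in; nothing more can be done
None
```

The stick is loaded in the bag closer with the rail fully home, and I handed the job in at 27.5 s of the 54 s allowed.

- **Squaring:** I gripped the stick on the open board, turned it square and slid it along the board into the corner. I pushed until both fences resisted, loosened the jaws, and pushed again so it could lie flush on its own. Its rear corner then showed within about 1.5 mm of where a flush stick should be. The cameras can't show flushness more finely than that, so the evidence for it is mainly the contact forces.
- **Transfer:** I re-gripped it through the gap, lifted it straight up, and lowered it onto the channel floor until I felt contact (about 6 N). Then I released it.
- **Rail:** I pushed the tab until it stopped moving while the force climbed from 7 to 17 N, which I took as the end stop. The last pictures show the stick's rear end under the lip and the follower pushed back roughly 10–12 mm. They also show the other things where they were and the gripper clear of everything.

**Reading that disagreed:** the fingertips sat about 29 mm higher than the reported tool position, so my first two tries at closing passed over the stick without moving it. I found the true height by feeling for the board and used that from then on. The board's position as the arm felt it also differed from the camera's by about 1.5 mm, within the stated calibration.

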